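# Do up the captive cover screws of the saw's dust box

### The job

The two big cross-slotted screws on the cover of the saw's dust box are loose. Take the orange T-handled key from its wooden rack, use its blade to turn both screws clockwise until each comes firmly up against its stop, then hang the key back upright on its rack as you found it. Only the key may touch the box and screws, never the fingers; leave the glue bottle, wax tin and offcut where they are.

Things in the scene. Friction and masses are not known exactly. Their poses are not given: they have to be found in the camera images.
- key: Orange T-handled key, 0.2 kg. Origin: middle of the blade's lower edge; z up the shaft, x along blade width and handle. Blade 30 wide (x), 5 thick (y), 12 tall, its lowest 4 mm only 3 thick. Round shaft 15 across, from 11 to 71 mm above the origin. Handle bar 110 long (x), 16 thick (y), from 71 to 101 mm above the origin. Grip the bar's middle across its thickness. All in mm.
- rack: Fixed wooden key rack. Origin: centre of underside; z up. Foot 100 (x) by 130 mm (y); two upright cheeks, each 55 deep (x) and 36 wide (y), centred 41 mm either side in y, tops 90 mm up. The key's shaft hangs in the 46 mm gap; its bar lies along y across both cheek tops, so the key's origin is 19 mm above the rack's.
- dustbox: Fixed black dust box with aluminium cover, 130 mm (x) by 300 mm (y), cover top 86 mm above its origin, which is the centre of its underside; z up. A grey hose spigot sticks 50 mm out of its +x side.
- head_left (a point): Left screw: centre of its head's top face, on the turning axis, 105 mm towards +y of the box's middle. Axes are the box's, NOT the slots'. Brass head 50 mm across, top 16 mm above the cover; two slots crossing at right angles, 8.5 mm wide, 9 mm deep, run right across it through the centre. The key's blade fits either slot, so it engages every quarter turn.
- head_right (a point): The same for the right screw, 105 mm towards -y.
- screw_left (a joint): Turn of the left screw in rad, growing clockwise seen from above; firm stop at 2.9. It tells the turn done, NOT where the slots point: that differs between screws and runs and must be seen or felt. Resists turning with about 0.35 N m and stays where it is left.
- screw_right (a joint): The same for the right screw.
- glue: Bystander: yellow glue bottle, 52 mm across, 120 mm tall, standing; origin at the centre of its base.
- wax: Bystander: green wax tin, 64 mm across, 30 mm tall; origin at the centre of its base.
- offcut: Bystander: wooden offcut lying flat, 50 by 110 by 19 mm; origin at the centre of its underside.
Things that resemble listed ones, but are neither listed nor needed, are in the scene too. Of the things like the key, leave any that is blue, green or yellow; of the rest the larger one is meant.

How it is judged (in metres and radians):
On the way:
1. both screws are turned home against their stops (value of joint each of screw_left, screw_right above 2.78 rad), for 0.2 s.
At the end, for the whole second after the job is handed in: Both screws stand within 0.12 rad of their stop (joint above 2.78), and the key hangs at rest on its rack: bar on both cheeks (key origin 11 to 28 mm above the rack's, within 27 mm in the rack's x and 22 mm in y), within 0.15 rad of upright (all of step 1 and z of key in the frame of rack between 0.011 and 0.028 m and x of key in the frame of rack between -0.027 and 0.027 m and y of key in the frame of rack between -0.022 and 0.022 m and angle between key's own z axis and vertical below 0.15 rad and linear speed of key below 0.02 m/s); the robot touches nothing.
It fails at once if a bystander is shifted more than 30 mm or tipped (distance of any of glue, wax, offcut from where it was at the start of the episode above 0.03 m or angle between glue's own z axis and vertical above 0.5 rad).
It fails at once if the fingers touch the dust box or its screws (contact force between the fingers and dustbox above 1 N).
It also fails if it takes over 72 s, if anything falls off the work surface, if the arm or the gripper's body presses on something with over 40 N, if the wrist force passes 120 N, or if a joint passes its speed limit or range.

### The arm

A 6-joint arm with a two-finger parallel gripper is mounted at the origin on the work surface. World frame = base frame: x ahead of the robot, y to its left, z up, the work surface at z = 0. Lengths are in mm, angles in rad, forces in N, time in s.
With the tool pointing down it reaches from about 400 to 925 mm from the base axis. Payload 12.5 kg.
Tool frame: the origin (TCP) lies at the very end of the fingers, on their centre line; the grasp point (between the pads) lies grip_depth behind it (grip_depth is the distance from the TCP to the grasp point, in mm); z points along the fingers, y is the line along which they close (so a half turn about z gives the same grasp; the last joint's range is limited). The gripper opens to 95 mm and grips with 3 to 60 N. Pads are 20 mm wide; open, the fingers measure 119 mm over their backs; the gripper's body (75 mm by 180 mm) begins 59 mm behind the grasp point.
Start: joints at [1.136, 0.491, 1.559, -0, 1.092, -0.106], TCP at [201.801, 591.543, 214.661] pointing down, gripper open.
Joint ranges: [-3.1, 3.1], [-0.84, 2.19], [0.05, 2.79], [-1.13, 4.28], [0.06, 2.93], [-2.69, 2.69]. Speed limits (rad/s): [2.22, 2.22, 2.79, 3.14, 3.14, 3.14].

### API

Orientations are given as [roll, pitch, yaw] about the fixed x, y, z axes, in that order (R = Rz(yaw) Ry(pitch) Rx(roll)).
In Python, from cell import state, read_camera, job_done, grip_depth gives the robot as it stands.
- The arm moves only by the tool drive_tool, never from a script. Its argument "targets" is a list of rows, each an object with "jaw": the opening, from 0 (shut) to 1 (fully open); "travel": the shift along the tool's x, y, z in m, a list of three; "twist": the turn about the tool's z in rad. In form: [{"jaw": jaw, "travel": [tx, ty, tz], "twist": twist}, ...]. A call has 1 to 8 rows; each row is the pose to reach, as a shift and turn from the pose commanded when the call began, along the tool's axes at that moment; what a row does not reach only later rows make up. A row lasts 1/12 s, in which the tool goes at most 41.7 mm and 7.16 degrees, less where a joint would pass 70% of its speed; a pose out of reach is approached as far as the arm can. A call with a gripper value outside its range is refused whole. The fingers move at their own pace and stop on an object; the grip force is fixed at half the most. Time passes only in rows, so rows that repeat a pose let the fingers close. It gives the time, the measured TCP pose, the force, the opening and the grip force at its end, in the units of the state.
- state(): the state, without advancing time (a new reading comes with each control period).
- read_camera(name): name is "side" or "top" or "wrist"; returns a dict with "frame" (384x512x3 uint8, red, green, blue), "fx", "fy", "cx", "cy" (pixels), "k1" (the pictures are not rectified: a ray, as slopes to the right and down, at radius r is drawn at 1 + k1 r^2 times it, then the intrinsics apply), "R" (3x3) and "t" (3): a world point X has camera coordinates R X + t. Camera axes: x right, y down, z forward; pixel columns grow to the right and rows downward; lengths in mm; the calibration is good to about 2 mm. A picture is of the moment at which its call begins. There is no depth.
- job_done(): hands the job in; it is judged then, once.
The state is a dict: "t": time; "joints": joint angles; "qvel": joint speeds; "tau": joint torques, N m; "eef_pos": TCP position; "tcp_rot": TCP orientation; "ft_force": force on the tool from outside, world axes, zero at the start; "moment": the same for the moment, N m; "opening": opening from 0.0 (shut) to 1.0 (fully open); "grip_force": force on a finger pad.
Only numpy, scipy, OpenCV 4.12 (cv2) and the standard library are available. Lean on these libraries where they do the work, as an engineer would, in place of code of your own. Each camera call takes 0.05 s, during which the arm holds its last target. There are 200 camera calls.

## Working session

There is one attempt and no reset: what is moved stays moved. The work goes in short steps, Python scripts to look and compute and a tool call to move; the robot and the scene stay as the last step left them, time stands still between calls to the robot, and variables do not carry over. Pictures are saved under pics/ and viewed, at most 13 in all, crops included, and the job is handed in when it is done.

Besides the shell and the picture viewer there is one more tool, called after "Request:" by a JSON object that holds its "api" and its "payload", one argument or row to a line. drive_tool: Moves the arm, as the interface text tells. Its arguments: {"type":"object","properties":{"targets":{"type":"array"}},"required":["targets"]}

```bash
ls; mkdir -p pics; cat > h.py <<'E'
import numpy as np, cv2
from cell import state, read_camera, job_done, grip_depth
def ray(c,u,v):
    x=(u-c["cx"])/c["fx"]; y=(v-c["cy"])/c["fy"]
    a,b=x,y
    for _ in range(30):
        s=1+c["k1"]*(a*a+b*b); a,b=x/s,y/s
    R=np.array(c["R"]);t=np.array(c["t"])
    return -R.T@t, R.T@np.array([a,b,1.])
def onz(c,u,v,z):
    o,d=ray(c,u,v); return o+d*(z-o[2])/d[2]
def proj(c,X):
    p=np.array(c["R"])@np.array(X,float)+np.array(c["t"]); a,b=p[0]/p[2],p[1]/p[2]
    s=1+c["k1"]*(a*a+b*b); return c["fx"]*a*s+c["cx"],c["fy"]*b*s+c["cy"]
def save(c,n): cv2.imwrite("pics/"+n,c["frame"][:,:,::-1])
E
python3 - <<'E'
from h import *
import pickle
cs={n:read_camera(n) for n in("side","top","wrist")}
pickle.dump(cs,open("c0.pkl","wb"))
print(grip_depth,state())
for n,c in cs.items(): print(n,c["fx"],c["k1"],-np.array(c["R"]).T@c["t"])
im=np.hstack([cs["top"]["frame"],cs["side"]["frame"]])
cv2.imwrite("pics/top.png",cs["top"]["frame"][:,:,::-1]);cv2.imwrite("pics/side.png",cs["side"]["frame"][:,:,::-1])
E
```

```text
pics
18.8 {'t': 0.15, 'joints': array([ 1.13642104e+00,  4.91399498e-01,  1.55928639e+00,  3.04950602e-05,
        1.09170615e+00, -1.05614937e-01]), 'qvel': array([-4.99514734e-04, -1.06106487e-03, -2.39781505e-03,  5.45700587e-04,
        7.51548457e-07, -1.65438306e-03]), 'tau': array([ 1.99483555e-03, -6.12899208e+01, -2.58273089e+01,  6.92898966e-02,
        4.73420159e-02, -8.74236389e-05]), 'eef_pos': array([201.7035604 , 591.38176524, 214.21735307]), 'tcp_rot': array([-3.14080057e+00, -1.11170119e-04,  2.81281819e+00]), 'ft_force': array([ 0.51143672, -1.09800165,  0.4076952 ]), 'moment': array([ 0.02623633,  0.05385946, -0.0051428 ]), 'grip_force': 0.0, 'opening': 1.0013248074633843}
side 411.7196186134441 0.04067272064368898 [ -28.66601249 -970.5749758   797.66775019]
top 424.4254763280853 -0.07737880768513766 [ 387.47889127  -88.02160239 1184.66870674]
wrist 306.7343127720274 0.025883599052564175 [128.39511319 616.94032787 383.96308726]
```

View pics/top.png

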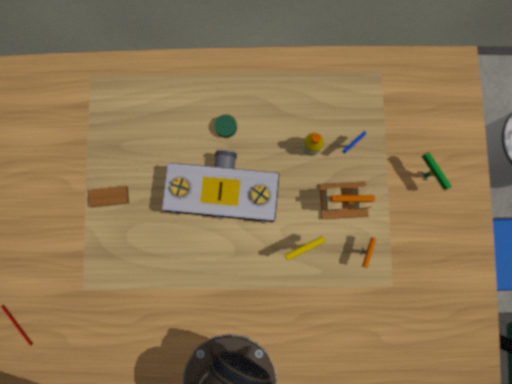

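View pics/side.png

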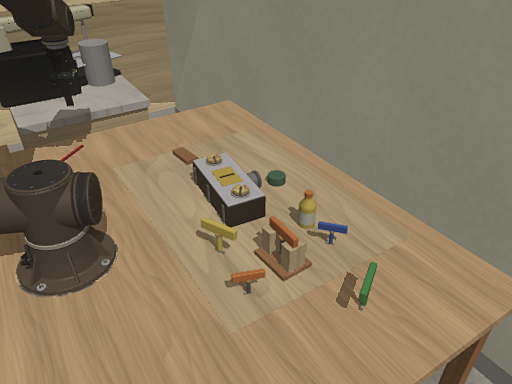

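Orange candidates in the top view: the larger one across the rack cheeks (353,198), and a smaller one standing off the rack at (370,252). The first fits because it is larger and sits on the wooden rack. I'll confirm in a crop and measure.

```bash
python3 - <<'E'
from h import *
import pickle
cs=pickle.load(open("c0.pkl","rb"));c=cs["top"];s=cs["side"]
def blobs(c,lo,hi,amin=40):
    h=cv2.cvtColor(c["frame"],cv2.COLOR_RGB2HSV);m=cv2.inRange(h,lo,hi)
    n,l,st,ce=cv2.connectedComponentsWithStats(m); out=[]
    for i in range(1,n):
        if st[i,4]>=amin:
            pts=np.argwhere(l==i)[:,::-1].astype(np.float32); out.append((st[i,4],ce[i],cv2.minAreaRect(pts)))
    return out
for n,cc in(("top",c),("side",s)):
    for b in blobs(cc,(5,200,150),(15,255,255)): print(n,"orange",b, onz(cc,*b[1],120)[:2])
# cover: bright low-saturation
h=cv2.cvtColor(c["frame"],cv2.COLOR_RGB2HSV)
m=cv2.inRange(h,(0,0,130),(180,45,255)); m[:140]=0;m[240:]=0;m[:,:140]=0;m[:,300:]=0
cn=max(cv2.findContours(cv2.morphologyEx(m,cv2.MORPH_CLOSE,np.ones((15,15))),cv2.RETR_EXTERNAL,cv2.CHAIN_APPROX_NONE)[0],key=cv2.contourArea)
bx=cv2.boxPoints(cv2.minAreaRect(cn)); P=np.array([onz(c,*p,86) for p in bx]);print("cover",bx,P[:,:2],P.mean(0),np.linalg.norm(np.diff(P,axis=0),axis=1))
r=c["frame"][150:235,150:290]; r2=c["frame"][165:275,300:400]
a=cv2.resize(r,None,fx=5,fy=5,interpolation=2); b=cv2.resize(r2,None,fx=5,fy=5,interpolation=2)[:,:]
cv2.imwrite("pics/crop.png",cv2.resize(r2,None,fx=6,fy=5.4,interpolation=2)[:,:,::-1] )
cv2.imwrite("pics/box.png",a[:,:,::-1])
E
```

```text
cover [[162.5133  209.28412]
 [166.86472 162.04016]
 [278.5619  172.32806]
 [274.21048 219.57202]] [[ 466.57614385  164.92376788]
 [ 591.46216587  154.97236316]
 [ 559.49669207 -139.26443719]
 [ 436.18142523 -125.64433059]] [513.42910675  13.74684081  86.        ] [125.28187799 295.96804928 124.06515361]
```

View pics/crop.png

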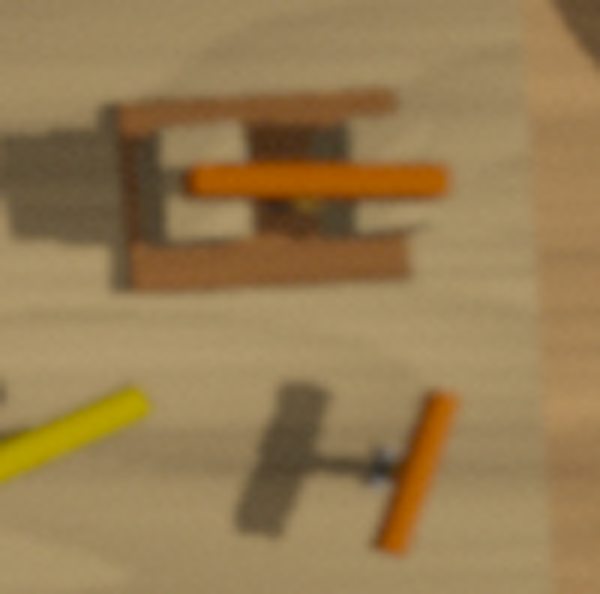

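View pics/box.png

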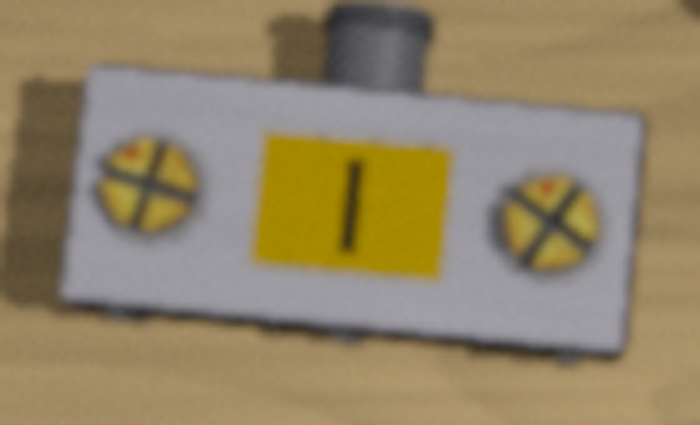

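The crop shows the big orange key's bar across both cheeks (bar ends px ≈ (331,198)-(375,198)), and the small one standing free at (370,252). In the cover crop the heads are at about (180,187) and (260,195), each with a visible slot cross.

```bash
python3 - <<'E'
from h import *
import pickle
cs=pickle.load(open("c0.pkl","rb"));c=cs["top"];s=cs["side"]
h=cv2.cvtColor(c["frame"],cv2.COLOR_RGB2HSV)
m=((h[...,0]<14)&(h[...,1]>200)&(h[...,2]>120)).astype(np.uint8)
n,l,st,ce=cv2.connectedComponentsWithStats(m)
for i in range(1,n):
    if st[i,4]>60: print("or",st[i],ce[i],onz(c,*ce[i],120))
f=lambda x,y:(300+x/6,165+y/5.4)
for p in((190,181),(450,181)): print("barend",onz(c,*f(*p),118))
hs=cv2.cvtColor(s["frame"],cv2.COLOR_RGB2HSV);ms=((hs[...,0]<14)&(hs[...,1]>180)&(hs[...,2]>120)).astype(np.uint8)
n,l,st,ce=cv2.connectedComponentsWithStats(ms)
for i in range(1,n):
    if st[i,4]>60: print("side or",st[i],ce[i])
for z in(100,105,110): print(z,onz(s,284,232,z),onz(c,*f(320,181),z))
for p in((122,105),(395,98),(408,275),(130,288)): print("foot",onz(c,*f(*p),10))
b=lambda x,y:onz(c,150+x/5,150+y/5,102)
for n,ce,ls in(("L",(148,186),[((158,140),(138,228)),((103,175),(192,191))]),("R",(550,223),[((503,188),(592,248)),((585,185),(518,262))])):
    print(n,b(*ce),[np.arctan2(*(b(*q)-b(*p))[[1,0]]) for p,q in ls])
E
```

```text
or [  2 307  29  37  66] [ 15.66666667 324.37878788] [175.41246209 533.86358963 120.        ]
barend [ 485.72866373 -270.5949961   118.        ]
barend [ 484.09727605 -380.75694047  118.        ]
100 [ 488.91613543 -324.96619436  100.        ] [ 486.56461289 -329.56307197  100.        ]
105 [ 485.20676125 -329.59310151  105.        ] [ 486.1078572  -328.44963766  105.        ]
110 [ 481.49738707 -334.22000867  110.        ] [ 485.6511015  -327.33620336  110.        ]
foot [ 535.55857681 -258.71850678   10.        ]
foot [ 537.42131429 -386.51895772   10.        ]
foot [ 445.71528559 -388.66062835   10.        ]
foot [ 441.0710202  -259.54952528   10.        ]
L [521.99114796 117.41461317 102.        ] [np.float64(2.925523531221137), np.float64(-1.7623884073292206)]
R [499.9157901  -89.81470067 102.        ] [np.float64(-2.180645578535509), np.float64(2.4139691649323765)]
```

Request:
{"api": "drive_tool", "payload": {
  "targets": [
    {"jaw": 1, "travel": [-0.23, -0.237, -0.007], "twist": 0},
    {"jaw": 1, "travel": [-0.23, -0.237, -0.007], "twist": 0},
    {"jaw": 1, "travel": [-0.23, -0.237, -0.007], "twist": 0},
    {"jaw": 1, "travel": [-0.23, -0.237, -0.007], "twist": 0},
    {"jaw": 1, "travel": [-0.23, -0.237, -0.007], "twist": 0},
    {"jaw": 1, "travel": [-0.23, -0.237, -0.007], "twist": 0},
    {"jaw": 1, "travel": [-0.23, -0.237, -0.007], "twist": 0},
    {"jaw": 1, "travel": [-0.23, -0.237, -0.007], "twist": 0}
  ]
}}

```text
t: 0.82
eef_pos: [343.3, 290.9, 221.7]
tcp_rot: [3.142, 0.0, 2.813]
ft_force: [1.1, 0.8, -0.1]
opening: 1.003
grip_force: 0.0
```

Request:
{"api": "drive_tool", "payload": {
  "targets": [
    {"jaw": 1, "travel": [-0.23, -0.237, -0.007], "twist": 0},
    {"jaw": 1, "travel": [-0.23, -0.237, -0.007], "twist": 0},
    {"jaw": 1, "travel": [-0.23, -0.237, -0.007], "twist": 0},
    {"jaw": 1, "travel": [-0.23, -0.237, -0.007], "twist": 0},
    {"jaw": 1, "travel": [-0.23, -0.237, -0.007], "twist": 0},
    {"jaw": 1, "travel": [-0.23, -0.237, -0.007], "twist": 0},
    {"jaw": 1, "travel": [-0.23, -0.237, -0.007], "twist": 0},
    {"jaw": 1, "travel": [-0.23, -0.237, -0.007], "twist": 0}
  ]
}}

```text
t: 1.48
eef_pos: [484.6, -8.0, 228.7]
tcp_rot: [3.141, 0.0, 2.812]
ft_force: [0.3, 1.1, -0.1]
opening: 1.0
grip_force: 0.0
```

Request:
{"api": "drive_tool", "payload": {
  "targets": [
    {"jaw": 1, "travel": [-0.042, -0.043, -0.002], "twist": 0.99},
    {"jaw": 1, "travel": [-0.042, -0.043, -0.002], "twist": 0.99},
    {"jaw": 1, "travel": [-0.042, -0.043, -0.002], "twist": 0.99},
    {"jaw": 1, "travel": [-0.042, -0.043, -0.002], "twist": 0.99},
    {"jaw": 1, "travel": [-0.042, -0.043, -0.002], "twist": 0.99},
    {"jaw": 1, "travel": [-0.042, -0.043, -0.002], "twist": 0.99},
    {"jaw": 1, "travel": [-0.042, -0.043, -0.002], "twist": 0.99},
    {"jaw": 1, "travel": [-0.042, -0.043, -0.002], "twist": 0.99}
  ]
}}

```text
t: 2.15
eef_pos: [509.9, -59.9, 230.5]
tcp_rot: [-3.141, -0.0, 1.816]
ft_force: [0.3, -0.1, -0.8]
opening: 1.001
grip_force: 0.0
```

```bash
cat >> h.py <<'E'
def go(x,y,z,yaw,s=None):
    "travel/twist in tool axes from present pose to a tool-down pose"
    s=s or state(); p=s["eef_pos"]; from scipy.spatial.transform import Rotation as R
    d=R.from_euler("xyz",s["tcp_rot"]).as_matrix().T@(np.array([x,y,z])-p)
    print("at",p.round(1),s["tcp_rot"].round(3),"t",s["t"],"-> travel",(d/1000).round(4),"twist",round(s["tcp_rot"][2]-yaw,3),"len",np.linalg.norm(d).round(),"F",s["ft_force"].round(1))
E
python3 - <<'E'
from h import *
import pickle
go(485,-326,200,1.556)
print(state()["joints"])
c=read_camera("wrist");pickle.dump(c,open("w1.pkl","wb"));save(c,"w1.png");print(c["R"])
for p in((522,117,102),(500,-90,102)):print(proj(c,p))
E
```

```text
at [509.9 -59.9 230.5] [-3.141 -0.     1.816] t 2.15 -> travel [-0.2521 -0.0888  0.0304] twist 0.26 len 269.0 F [ 0.3 -0.1 -0.8]
[-2.45701096e-01  3.15179451e-01  1.80777409e+00  1.32320427e-04
  1.01902726e+00 -4.91329945e-01]
[[ 9.70074573e-01  2.42806419e-01  6.04928935e-04]
 [ 2.33430432e-01 -9.33294962e-01  2.72893289e-01]
 [ 6.68248195e-02 -2.64585632e-01 -9.62044119e-01]]
(np.float64(324.7259737988144), np.float64(-4.638197250617139))
(np.float64(243.5824183391891), np.float64(213.86926613726558))
```

View pics/w1.png

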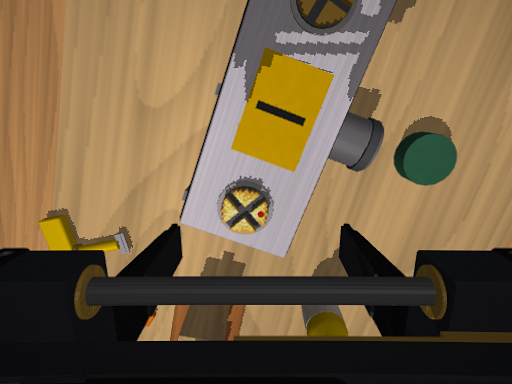

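The wrist view shows the right head at (246,209) with its slot cross; the left head is half cut off at the top. I'll measure the right cross now and the left one later.

```bash
cat >> h.py <<'E'
def cross(c,x,y,z=102,n=3):
    for _ in range(n):
        g=np.arange(-40,40.1,.5); X,Y=np.meshgrid(g,g)
        uv=np.array([proj(c,(x+a,y+b,z)) for a,b in zip(X.ravel(),Y.ravel())],np.float32).reshape(*X.shape,2)
        p=cv2.remap(c["frame"],uv[...,0],uv[...,1],cv2.INTER_LINEAR)
        h=cv2.cvtColor(p,cv2.COLOR_RGB2HSV)
        m=((h[...,0]>15)&(h[...,0]<35)&(h[...,1]>90)&(h[...,2]>90)).astype(np.uint8)
        pts=np.argwhere(m&(np.hypot(X,Y)<32))[:,::-1].astype(np.float32)
        (a,b),r=cv2.minEnclosingCircle(pts); x+=a*.5-40; y+=b*.5-40
    R=np.hypot(X,Y); d=(m==0)&(R<21)&(R>7); ang=np.angle(np.sum(np.exp(4j*np.arctan2(Y,X))[d]))/4
    # orthogonal slot lines: centre by each arm pair
    print("cross",round(x,1),round(y,1),"r",r*.5,"ang mod pi/2",round(ang%(np.pi/2),3),"dark frac",d.sum()/((R<21)&(R>7)).sum())
    cx,cy=np.cos(ang),np.sin(ang); q=X*cx+Y*cy; w=-X*cy+Y*cx
    a=d&(np.abs(w)<8)&(np.abs(q)>9); b=d&(np.abs(q)<8)&(np.abs(w)>9)
    o=w[a].mean() if a.any() else 0; e=q[b].mean() if b.any() else 0
    print("slot centre",x+e*cx-o*cy,y+e*cy+o*cx)
    return p
E
python3 - <<'E'
from h import *
import pickle
c=pickle.load(open("w1.pkl","rb"))
cross(c,500,-90)
c=pickle.load(open("c0.pkl","rb"))["top"]
cross(c,500,-90);cross(c,522,117)
E
```

```text
cross 500.0 -87.6 r 25.144638061523438 ang mod pi/2 0.926 dark frac 0.4070904645476773
slot centre 499.85670548236334 -87.49557751937618
cross 501.4 -88.9 r 24.447845458984375 ang mod pi/2 0.939 dark frac 0.139160554197229
slot centre 501.300672902905 -89.59609401228711
cross 523.3 118.5 r 24.74878692626953 ang mod pi/2 1.251 dark frac 0.097799511002445
slot centre 523.8582236909118 118.38805775317404
```

Request:
{"api": "drive_tool", "payload": {
  "targets": [
    {"jaw": 1, "travel": [-0.252, -0.089, 0.0], "twist": 0.26},
    {"jaw": 1, "travel": [-0.252, -0.089, 0.0], "twist": 0.26},
    {"jaw": 1, "travel": [-0.252, -0.089, 0.0], "twist": 0.26},
    {"jaw": 1, "travel": [-0.252, -0.089, 0.0], "twist": 0.26},
    {"jaw": 1, "travel": [-0.252, -0.089, 0.0], "twist": 0.26},
    {"jaw": 1, "travel": [-0.252, -0.089, 0.02], "twist": 0.26},
    {"jaw": 1, "travel": [-0.252, -0.089, 0.03], "twist": 0.26},
    {"jaw": 1, "travel": [-0.252, -0.089, 0.03], "twist": 0.26}
  ]
}}

```text
t: 2.87
eef_pos: [485.0, -329.2, 197.5]
tcp_rot: [-3.139, -0.002, 1.562]
ft_force: [-0.8, 0.6, 0.1]
opening: 1.0
grip_force: 0.0
```

```bash
python3 - <<'E'
from h import *
go(485,-326,86,1.556)
c=read_camera("wrist");save(c,"w2.png")
hs=cv2.cvtColor(c["frame"],cv2.COLOR_RGB2HSV);m=((hs[...,0]<16)&(hs[...,1]>180)&(hs[...,2]>100)).astype(np.uint8)
n,l,st,ce=cv2.connectedComponentsWithStats(m)
for i in range(1,n):
    if st[i,4]>100: print(st[i],ce[i],onz(c,*ce[i],118))
for p in((485,-271,120),(485,-381,120),(485,-326,120)):print(proj(c,p))
E
```

```text
at [ 485.  -329.2  197.5] [-3.139e+00 -2.000e-03  1.562e+00] t 2.8667 -> travel [0.003  0.0002 0.1115] twist 0.006 len 112.0 F [-0.8  0.6  0.1]
[443  65  43  35 957] [467.09195402  83.13061651] [ 641.80707081 -235.43170314  118.        ]
[ 251  130   20  126 2290] [260.41615721 191.41004367] [ 485.07390433 -318.68134426  118.        ]
[ 126  137   73   41 1395] [161.8344086  157.21505376] [ 405.02427335 -289.17251092  118.        ]
(np.float64(259.7848974041523), np.float64(133.96717921206846))
(np.float64(260.95168377148445), np.float64(259.64121096031283))
(np.float64(260.4016660119854), np.float64(200.42057944778546))
```

View pics/w2.png

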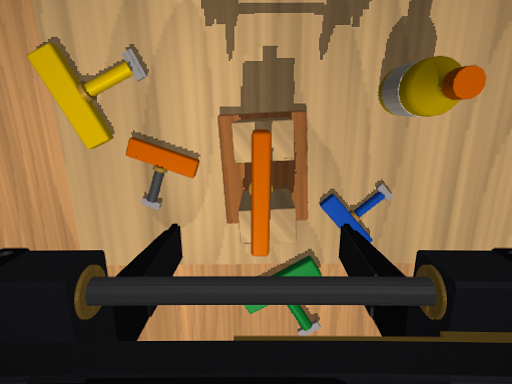

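The bar lies upright in the view from (260,130) to (260,256), centred at about y -323.5. The blue key is close to the right finger, at (340,210), so I'll descend half open.

Request:
{"api": "drive_tool", "payload": {
  "targets": [
    {"jaw": 0.5, "travel": [0.0055, 0, 0], "twist": 0.006},
    {"jaw": 0.5, "travel": [0.0055, 0, 0.02], "twist": 0.006},
    {"jaw": 0.5, "travel": [0.0055, 0, 0.04], "twist": 0.006},
    {"jaw": 0.5, "travel": [0.0055, 0, 0.06], "twist": 0.006},
    {"jaw": 0.5, "travel": [0.0055, 0, 0.08], "twist": 0.006},
    {"jaw": 0.5, "travel": [0.0055, 0, 0.1], "twist": 0.006},
    {"jaw": 0.5, "travel": [0.0055, 0, 0.112], "twist": 0.006},
    {"jaw": 0.5, "travel": [0.0055, 0, 0.112], "twist": 0.006}
  ]
}}

```text
t: 3.58
eef_pos: [486.5, -318.3, 87.4]
tcp_rot: [-3.14, -0.002, 1.559]
ft_force: [-0.1, 0.6, -0.3]
opening: 0.523
grip_force: 0.0
```

Request:
{"api": "drive_tool", "payload": {
  "targets": [
    {"jaw": 0.0, "travel": [0, 0, 0], "twist": 0},
    {"jaw": 0.0, "travel": [0, 0, 0], "twist": 0},
    {"jaw": 0.0, "travel": [0, 0, 0], "twist": 0},
    {"jaw": 0.0, "travel": [0, 0, 0], "twist": 0},
    {"jaw": 0.0, "travel": [0, 0, 0], "twist": 0},
    {"jaw": 0.0, "travel": [0, 0, 0], "twist": 0}
  ]
}}

```text
t: 4.08
eef_pos: [486.7, -320.6, 89.2]
tcp_rot: [3.141, 0.0, 1.557]
ft_force: [-1.4, 1.3, 5.8]
opening: 0.168
grip_force: 30.0
```

Request:
{"api": "drive_tool", "payload": {
  "targets": [
    {"jaw": 0.0, "travel": [0, 0, -0.02], "twist": 0},
    {"jaw": 0.0, "travel": [0, 0, -0.045], "twist": 0},
    {"jaw": 0.0, "travel": [0, 0, -0.07], "twist": 0},
    {"jaw": 0.0, "travel": [0, 0, -0.095], "twist": 0},
    {"jaw": 0.0, "travel": [0, 0, -0.115], "twist": 0},
    {"jaw": 0.0, "travel": [0, 0, -0.13], "twist": 0},
    {"jaw": 0.0, "travel": [0, 0, -0.13], "twist": 0}
  ]
}}

```text
t: 4.67
eef_pos: [487.4, -321.2, 221.6]
tcp_rot: [3.138, 0.003, 1.557]
ft_force: [0.0, -1.1, -2.3]
opening: 0.169
grip_force: 30.0
```

```bash
python3 - <<'E'
from h import *
s=state();print(s["eef_pos"],s["tcp_rot"],s["ft_force"],s["moment"],s["opening"],s["joints"])
p=s["eef_pos"]
a=read_camera("side");b=read_camera("top")
k=[p+[0,0,-70],p+[0,0,1]]; print([proj(a,q) for q in k],[proj(b,q) for q in k])
u,v=map(int,proj(a,p)); A=a["frame"][max(0,v-55):v+55,u-70:u+70]
u,v=map(int,proj(b,p)); B=b["frame"][v-55:v+55,u-70:u+70]
cv2.imwrite("pics/held.png",cv2.resize(np.vstack([A,B]),None,fx=2.6,fy=2.6,interpolation=2)[:,:,::-1]); print(A.shape,proj(a,p),proj(b,p))
go(500.5,-88.5,230,2.497)
E
```

```text
[ 487.37392589 -321.22227876  221.56423888] [3.13784287e+00 2.87318003e-03 1.55668812e+00] [ 0.04437326 -1.12237471 -2.25006627] [-0.07834382  0.07178999  0.00496663] 0.16916201634016464 [-6.95939281e-01  4.23313030e-01  1.65754723e+00  1.52104871e-04
  1.05601027e+00 -6.81911032e-01]
[(np.float64(283.4393047619561), np.float64(215.84819157410806)), (np.float64(284.58567540427305), np.float64(192.91530744067566))] [(np.float64(354.5194986299015), np.float64(196.25605442079947)), (np.float64(361.3696915690668), np.float64(193.16255880989266))]
(110, 140, 3) (np.float64(284.56883337856345), np.float64(193.2510436123763)) (np.float64(361.2663672622539), np.float64(193.20923929970525))
at [ 486.5 -320.5  218.3] [ 3.141 -0.     1.557] t 4.7667 -> travel [ 0.2322  0.0107 -0.0117] twist -0.94 len 233.0 F [ 0.1 -0.3 -2.1]
```

View pics/held.png

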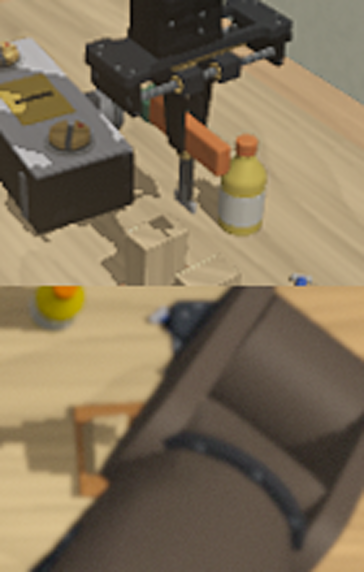

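The key hangs upright in the fingers, blade visible below at crop (190,207). I'll measure its shift along the bar from the wrist view.

```bash
cat >> h.py <<'E'
def barend(c,s):
    "held bar's +tool-x end on its top face, in tool axes (expect x=55 for a centred grip)"
    from scipy.spatial.transform import Rotation as R
    hs=cv2.cvtColor(c["frame"],cv2.COLOR_RGB2HSV);m=((hs[...,0]<16)&(hs[...,1]>180)&(hs[...,2]>80)).astype(np.uint8)
    m[:,:200]=0;m[:,320:]=0; n,l,st,ce=cv2.connectedComponentsWithStats(m); i=1+np.argmax(st[1:,4])
    ys,xs=np.nonzero(l==i); print(st[i])
    M=R.from_euler("xyz",s["tcp_rot"]).as_matrix()
    for z in (-31,-1):
        for v in (ys.min(),):
            P=onz(c,xs[ys<=v+2].mean(),v,s["eef_pos"][2]-z); print("end if z",z,M.T@(P-s["eef_pos"]))
    for v in (ys.min()+5,ys.min()+25):
        q=xs[ys==v]; P=onz(c,q.mean(),v,s["eef_pos"][2]+31); print("mid",M.T@(P-s["eef_pos"]),len(q))
E
python3 - <<'E'
from h import *
s=state();c=read_camera("wrist");save(c,"w3.png");barend(c,s)
E
```

```text
[ 243  159   35  118 3718]
end if z -31 [ 5.55323722e+01 -4.05135147e-03 -3.09991187e+01]
end if z -1 [ 5.07129828e+01  2.89955534e-02 -9.99189015e-01]
mid [ 53.23461238  -0.16534236 -30.99918368] 29
mid [ 43.82796302  -0.16960473 -30.99933391] 35
```

View pics/w3.png

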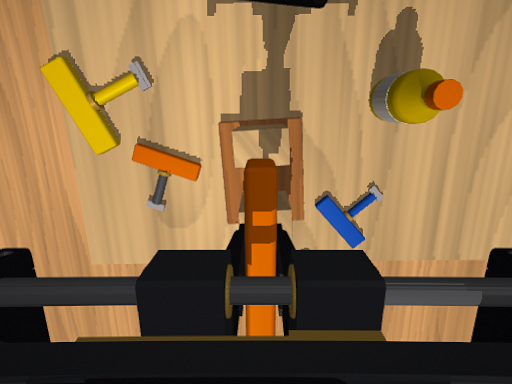

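Row 159 is the lower edge of the bar's end face, about 51 mm from the TCP along tool x. So the key's origin is about -4 mm in tool x, which agrees with the grasp readings. Going to the right screw at yaw 2.497.

Request:
{"api": "drive_tool", "payload": {
  "targets": [
    {"jaw": 0.0, "travel": [0.235, 0.007, 0], "twist": -0.94},
    {"jaw": 0.0, "travel": [0.235, 0.007, 0], "twist": -0.94},
    {"jaw": 0.0, "travel": [0.235, 0.007, 0], "twist": -0.94},
    {"jaw": 0.0, "travel": [0.235, 0.007, 0], "twist": -0.94},
    {"jaw": 0.0, "travel": [0.235, 0.007, 0], "twist": -0.94},
    {"jaw": 0.0, "travel": [0.235, 0.007, 0.01], "twist": -0.94},
    {"jaw": 0.0, "travel": [0.235, 0.007, 0.02], "twist": -0.94},
    {"jaw": 0.0, "travel": [0.235, 0.007, 0.028], "twist": -0.94}
  ]
}}

```text
t: 5.48
eef_pos: [496.3, -83.8, 188.9]
tcp_rot: [-3.141, -0.002, 2.507]
ft_force: [0.6, 0.1, -2.5]
opening: 0.168
grip_force: 30.0
```

Request:
{"api": "drive_tool", "payload": {
  "targets": [
    {"jaw": 0.0, "travel": [0, 0, 0], "twist": 0},
    {"jaw": 0.0, "travel": [0, 0, 0], "twist": 0}
  ]
}}

```text
t: 5.65
eef_pos: [496.5, -85.6, 189.6]
tcp_rot: [-3.141, -0.002, 2.494]
ft_force: [0.2, -0.2, -1.6]
opening: 0.167
grip_force: 30.0
```

```bash
python3 - <<'E'
from h import *
go(497,-85.6,190,2.497)
c=read_camera("wrist");s=state();save(c,"w4.png");barend(c,s)
try: cross(c,523.4,118.4)
except Exception as e: print(e)
c=read_camera("side"); print(proj(c,s["eef_pos"]-[0,0,70]));u,v=map(int,proj(c,(500,-88,102)))
r=c["frame"][v-60:v+35,u-60:u+70];cv2.imwrite("pics/s4.png",cv2.resize(r,None,fx=6,fy=6,interpolation=2)[:,:,::-1])
E
```

```text
at [496.5 -85.6 189.6] [-3.141e+00 -2.000e-03  2.494e+00] t 5.65 -> travel [-0.0004  0.0003 -0.0004] twist -0.003 len 1.0 F [ 0.2 -0.2 -1.6]
[ 244  159   34  117 3656]
end if z -31 [ 55.74807198   0.60376264 -30.93052528]
end if z -1 [50.93118294  0.65288904 -0.93654056]
mid [ 53.45716734   0.23156492 -30.93326004] 28
mid [ 44.08030094   0.69347681 -30.94514689] 34
cross 522.8 120.3 r 24.909887313842773 ang mod pi/2 1.249 dark frac 0.5004074979625102
slot centre 522.8602384995334 120.22426882359531
(np.float64(238.38376968157564), np.float64(182.52489887811836))
```

View pics/s4.png

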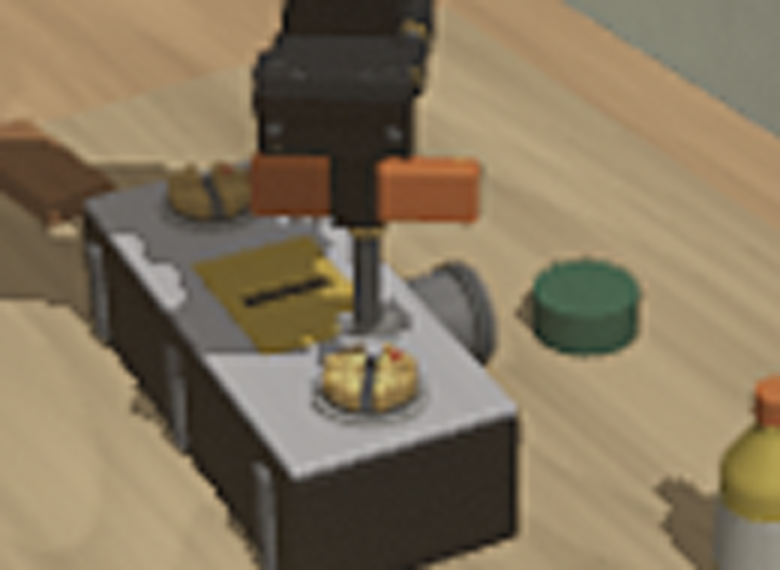

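Request:
{"api": "drive_tool", "payload": {
  "targets": [
    {"jaw": 0.0, "travel": [0, 0, 0.006], "twist": 0},
    {"jaw": 0.0, "travel": [0, 0, 0.012], "twist": 0},
    {"jaw": 0.0, "travel": [0, 0, 0.016], "twist": 0},
    {"jaw": 0.0, "travel": [0, 0, 0.018], "twist": 0},
    {"jaw": 0.0, "travel": [0, 0, 0.02], "twist": 0},
    {"jaw": 0.0, "travel": [0, 0, 0.022], "twist": 0},
    {"jaw": 0.0, "travel": [0, 0, 0.024], "twist": 0},
    {"jaw": 0.0, "travel": [0, 0, 0.025], "twist": 0}
  ]
}}

```text
t: 6.42
eef_pos: [496.9, -85.7, 165.4]
tcp_rot: [3.142, -0.0, 2.497]
ft_force: [0.3, -0.4, -2.5]
opening: 0.167
grip_force: 30.0
```

No contact force, with the blade about 6-7 mm below the head top, so it is in the slot. Turning about the key's own axis.

Request:
{"api": "drive_tool", "payload": {
  "targets": [
    {"jaw": 0.0, "travel": [0, 0.0005, 0.001], "twist": 0.12},
    {"jaw": 0.0, "travel": [-0.0001, 0.001, 0.0015], "twist": 0.24},
    {"jaw": 0.0, "travel": [-0.0003, 0.0014, 0.0015], "twist": 0.36},
    {"jaw": 0.0, "travel": [-0.0005, 0.0018, 0.0015], "twist": 0.48},
    {"jaw": 0.0, "travel": [-0.0007, 0.0023, 0.0015], "twist": 0.6},
    {"jaw": 0.0, "travel": [-0.001, 0.0026, 0.0015], "twist": 0.72},
    {"jaw": 0.0, "travel": [-0.0013, 0.003, 0.0015], "twist": 0.84},
    {"jaw": 0.0, "travel": [-0.0017, 0.0033, 0.0015], "twist": 0.96}
  ]
}}

```text
t: 7.08
eef_pos: [500.2, -84.3, 164.4]
tcp_rot: [-3.142, 0.001, 1.532]
ft_force: [-2.6, -1.5, 1.9]
opening: 0.167
grip_force: 30.0
```

```bash
python3 - <<'E'
from h import *
s=state();print(s["moment"],s["ft_force"],s["tcp_rot"],s["joints"][5])
c=read_camera("wrist");barend(c,state())
E
```

```text
[-0.52750379  0.50912434  0.34038749] [-2.56589823 -1.47029457  1.9382351 ] [-3.14150225e+00  6.82416129e-04  1.53190304e+00] -0.2574401263478938
[ 244  159   38  118 3672]
end if z -31 [ 55.53714446  -0.76395812 -31.03380894]
end if z -1 [50.71487735 -0.72682559 -1.03086749]
mid [ 53.23978457  -0.73815493 -31.03241048] 27
mid [ 43.83228469  -0.89151573 -31.02667717] 32
```

Moment is 0.34 N m about z, so the screw is turning. Continuing.

Request:
{"api": "drive_tool", "payload": {
  "targets": [
    {"jaw": 0.0, "travel": [0, 0.0005, 0], "twist": 0.12},
    {"jaw": 0.0, "travel": [-0.0001, 0.001, 0], "twist": 0.24},
    {"jaw": 0.0, "travel": [-0.0003, 0.0014, 0], "twist": 0.36},
    {"jaw": 0.0, "travel": [-0.0005, 0.0018, 0], "twist": 0.48},
    {"jaw": 0.0, "travel": [-0.0007, 0.0023, 0], "twist": 0.6},
    {"jaw": 0.0, "travel": [-0.001, 0.0026, 0], "twist": 0.72},
    {"jaw": 0.0, "travel": [-0.0013, 0.003, 0], "twist": 0.84},
    {"jaw": 0.0, "travel": [-0.0017, 0.0033, 0], "twist": 0.96}
  ]
}}

```text
t: 7.8
eef_pos: [503.9, -86.3, 164.5]
tcp_rot: [3.14, -0.0, 0.575]
ft_force: [-0.8, -2.3, 0.3]
opening: 0.168
grip_force: 30.0
```

Request:
{"api": "drive_tool", "payload": {
  "targets": [
    {"jaw": 0.0, "travel": [0, 0.0005, 0], "twist": 0.12},
    {"jaw": 0.0, "travel": [-0.0001, 0.001, 0], "twist": 0.24},
    {"jaw": 0.0, "travel": [-0.0003, 0.0014, 0], "twist": 0.36},
    {"jaw": 0.0, "travel": [-0.0005, 0.0018, 0], "twist": 0.48},
    {"jaw": 0.0, "travel": [-0.0007, 0.0023, 0], "twist": 0.6},
    {"jaw": 0.0, "travel": [-0.001, 0.0026, 0], "twist": 0.72},
    {"jaw": 0.0, "travel": [-0.0013, 0.003, 0], "twist": 0.84},
    {"jaw": 0.0, "travel": [-0.0013, 0.003, 0], "twist": 0.84}
  ]
}}

```text
t: 8.47
eef_pos: [503.0, -89.2, 164.5]
tcp_rot: [3.14, 0.002, -0.264]
ft_force: [-8.0, -1.2, 7.9]
opening: 0.255
grip_force: 42.4
```

```bash
python3 - <<'E'
from h import *
s=state();print(s["moment"],s["ft_force"],s["tcp_rot"],s["joints"][5])
c=read_camera("wrist");barend(c,state())
E
```

```text
[-0.20816698  1.80595415  1.44513532] [-8.01159651 -1.16741056  7.91749882] [ 3.14015511e+00  2.22865998e-03 -2.64134937e-01] 1.5321525618179508
[ 203  158   80  118 4481]
end if z -31 [ 55.21342226 -13.90654128 -31.14017318]
end if z -1 [ 50.46887923 -16.92086674  -1.13381254]
mid [ 52.92716917 -15.22222714 -31.13696874] 20
mid [ 43.54486936 -16.48471246 -31.11814197] 44
```

Moment rose to 1.45 N m and the bar is twisting in the jaws, so the right screw is against its stop. I'll ease the wrist back until the jaws sit square again.

Request:
{"api": "drive_tool", "payload": {
  "targets": [
    {"jaw": 0.0, "travel": [0, -0.0005, 0], "twist": -0.12},
    {"jaw": 0.0, "travel": [-0.0001, -0.001, 0], "twist": -0.24},
    {"jaw": 0.0, "travel": [-0.0002, -0.0012, 0], "twist": -0.3},
    {"jaw": 0.0, "travel": [-0.0002, -0.0012, 0], "twist": -0.3}
  ]
}}

```text
t: 8.85
eef_pos: [504.6, -87.8, 164.3]
tcp_rot: [3.142, -0.001, 0.043]
ft_force: [0.6, 1.1, 0.2]
opening: 0.195
grip_force: 28.6
```

```bash
python3 - <<'E'
from h import *
s=state();print(s["moment"],s["ft_force"],s["tcp_rot"],s["eef_pos"],s["opening"])
c=read_camera("wrist");barend(c,state())
E
```

```text
[ 0.28788251 -0.12603258  0.44711948] [0.55958437 1.13201341 0.15517418] [ 3.14156086e+00 -1.20312319e-03  4.26994898e-02] [504.57889654 -87.77876639 164.34198441] 0.1948850060703327
[ 226  157   52  119 3877]
end if z -31 [ 55.73575603  -5.80510013 -30.94086526]
end if z -1 [51.08820837 -6.87648848 -0.94591087]
mid [ 53.43542177  -7.86546503 -30.94349946] 27
mid [ 44.05808198  -7.95395107 -30.95354099] 35
```

Request:
{"api": "drive_tool", "payload": {
  "targets": [
    {"jaw": 0.0, "travel": [0, -0.0005, 0], "twist": -0.1},
    {"jaw": 0.0, "travel": [0, -0.0007, 0], "twist": -0.17},
    {"jaw": 0.0, "travel": [0, -0.0007, 0], "twist": -0.17},
    {"jaw": 0.0, "travel": [0, -0.0007, 0], "twist": -0.17}
  ]
}}

```text
t: 9.23
eef_pos: [504.9, -87.4, 164.5]
tcp_rot: [3.141, -0.002, 0.204]
ft_force: [3.0, -0.0, 1.1]
opening: 0.17
grip_force: 29.9
```

```bash
python3 - <<'E'
from h import *
s=state();print(s["moment"],s["ft_force"],s["tcp_rot"],s["eef_pos"],s["opening"])
c=read_camera("wrist");barend(c,state())
E
```

```text
[-0.07897075 -0.79117911  0.35895254] [ 2.98853886 -0.03446602  1.12003421] [ 3.14068943e+00 -1.88064350e-03  2.03935226e-01] [504.9463258  -87.41380394 164.48099561] 0.16984522365022328
[ 242  159   35  117 3638]
end if z -31 [ 54.99551464  -1.32237953 -30.90483519]
end if z -1 [50.16338005 -1.49904328 -0.91339119]
mid [ 52.69626996  -1.66889374 -30.90915363] 27
mid [ 43.28473808  -1.92180152 -30.9258518 ] 32
```

Jaws are square again and the moment never reversed. Lifting out and heading for the left screw, unwinding the wrist on the way.

Request:
{"api": "drive_tool", "payload": {
  "targets": [
    {"jaw": 0.0, "travel": [0, 0, -0.01], "twist": -0.05},
    {"jaw": 0.0, "travel": [0, 0, -0.03], "twist": -0.05},
    {"jaw": 0.0, "travel": [0, 0, -0.05], "twist": -0.15},
    {"jaw": 0.0, "travel": [0, 0, -0.06], "twist": -0.27},
    {"jaw": 0.0, "travel": [0, 0, -0.06], "twist": -0.39},
    {"jaw": 0.0, "travel": [0, 0, -0.06], "twist": -0.51},
    {"jaw": 0.0, "travel": [0, 0, -0.06], "twist": -0.63},
    {"jaw": 0.0, "travel": [0, 0, -0.06], "twist": -0.75}
  ]
}}

```text
t: 9.95
eef_pos: [503.4, -87.1, 223.7]
tcp_rot: [-3.14, 0.001, 0.959]
ft_force: [0.2, -1.3, -2.5]
opening: 0.166
grip_force: 30.0
```

Request:
{"api": "drive_tool", "payload": {
  "targets": [
    {"jaw": 0.0, "travel": [0.11, -0.072, 0], "twist": -0.98},
    {"jaw": 0.0, "travel": [0.11, -0.072, 0], "twist": -0.98},
    {"jaw": 0.0, "travel": [0.11, -0.072, 0], "twist": -0.98},
    {"jaw": 0.0, "travel": [0.11, -0.072, 0], "twist": -0.98},
    {"jaw": 0.0, "travel": [0.11, -0.072, 0], "twist": -0.98},
    {"jaw": 0.0, "travel": [0.11, -0.072, 0], "twist": -0.98},
    {"jaw": 0.0, "travel": [0.11, -0.072, 0], "twist": -0.98},
    {"jaw": 0.0, "travel": [0.11, -0.072, 0], "twist": -0.98}
  ]
}}

```text
t: 10.62
eef_pos: [507.9, 44.3, 223.6]
tcp_rot: [-3.14, -0.001, 1.94]
ft_force: [0.2, 0.0, -2.2]
opening: 0.169
grip_force: 30.0
```

```bash
python3 - <<'E'
from h import *
go(520,118,190,2.9)
c=read_camera("wrist");barend(c,state())
p=cross(c,523,119.5);q=c["frame"]
u,v=map(int,proj(c,(523,119.5,102)));print(u,v)
p=cv2.resize(p,(384,384))
cv2.imwrite("pics/w5.png",np.hstack([q[:,:416],p])[:,:,::-1])
E
```

```text
at [507.9  44.3 223.6] [-3.14e+00 -1.00e-03  1.94e+00] t 10.6167 -> travel [0.0643 0.038  0.0336] twist -0.96 len 82.0 F [ 0.2  0.  -2.2]
[ 244  159   33  118 3558]
end if z -31 [ 55.61565797   0.7241758  -30.94969518]
end if z -1 [50.7888428   0.75981611 -0.95419074]
mid [ 53.32079949   0.22231067 -30.95083897] 28
mid [ 43.91216267   0.38573687 -30.95992816] 31
cross 522.5 120.5 r 25.005048751831055 ang mod pi/2 1.254 dark frac 0.43031784841075793
slot centre 522.6271250983611 120.34774817428674
304 122
```

View pics/w5.png

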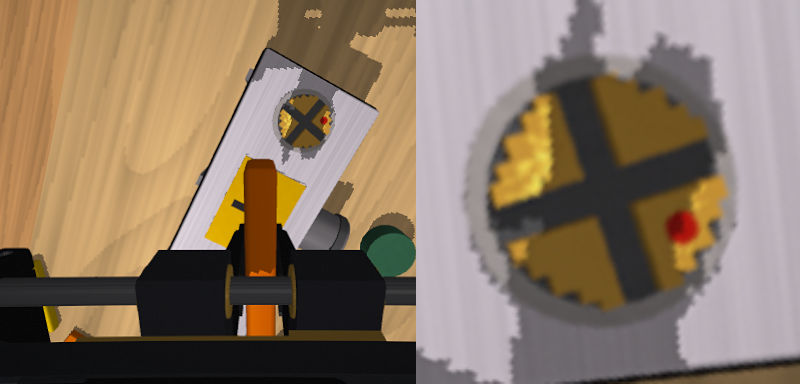

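The left head is at (304,122), and its rectified slots point at about 1.27 rad (mod π/2). Positioning above it at yaw 2.84, then lowering.

Request:
{"api": "drive_tool", "payload": {
  "targets": [
    {"jaw": 0.0, "travel": [0.068, 0.038, 0.005], "twist": -0.9},
    {"jaw": 0.0, "travel": [0.068, 0.038, 0.01], "twist": -0.9},
    {"jaw": 0.0, "travel": [0.068, 0.038, 0.015], "twist": -0.9},
    {"jaw": 0.0, "travel": [0.068, 0.038, 0.02], "twist": -0.9},
    {"jaw": 0.0, "travel": [0.068, 0.038, 0.025], "twist": -0.9},
    {"jaw": 0.0, "travel": [0.068, 0.038, 0.03], "twist": -0.9},
    {"jaw": 0.0, "travel": [0.068, 0.038, 0.034], "twist": -0.9},
    {"jaw": 0.0, "travel": [0.068, 0.038, 0.034], "twist": -0.9}
  ]
}}

```text
t: 11.33
eef_pos: [519.0, 121.1, 189.1]
tcp_rot: [-3.14, -0.003, 2.838]
ft_force: [0.3, 1.1, -2.6]
opening: 0.163
grip_force: 30.0
```

Request:
{"api": "drive_tool", "payload": {
  "targets": [
    {"jaw": 0.0, "travel": [0, 0, 0], "twist": 0},
    {"jaw": 0.0, "travel": [0, 0, 0], "twist": 0}
  ]
}}

```text
t: 11.5
eef_pos: [519.7, 121.2, 190.2]
tcp_rot: [-3.142, -0.0, 2.831]
ft_force: [-0.0, -0.5, -2.0]
opening: 0.167
grip_force: 30.0
```

```bash
python3 - <<'E'
from h import *
go(518.6,121.2,190,2.84)
E
```

```text
at [519.7 121.2 190.2] [-3.142 -0.     2.831] t 11.5 -> travel [ 0.0011 -0.0003  0.0002] twist -0.009 len 1.0 F [-0.  -0.5 -2. ]
```

Request:
{"api": "drive_tool", "payload": {
  "targets": [
    {"jaw": 0.0, "travel": [0.0005, 0, 0.006], "twist": -0.01},
    {"jaw": 0.0, "travel": [0.0005, 0, 0.012], "twist": -0.01},
    {"jaw": 0.0, "travel": [0.0005, 0, 0.016], "twist": -0.01},
    {"jaw": 0.0, "travel": [0.0005, 0, 0.018], "twist": -0.01},
    {"jaw": 0.0, "travel": [0.0005, 0, 0.02], "twist": -0.01},
    {"jaw": 0.0, "travel": [0.0005, 0, 0.022], "twist": -0.01},
    {"jaw": 0.0, "travel": [0.0005, 0, 0.024], "twist": -0.01},
    {"jaw": 0.0, "travel": [0.0005, 0, 0.026], "twist": -0.01}
  ]
}}

```text
t: 12.17
eef_pos: [519.4, 121.4, 164.0]
tcp_rot: [3.141, 0.0, 2.847]
ft_force: [-0.1, 0.1, -1.4]
opening: 0.168
grip_force: 30.0
```

The blade dropped into the slot freely. Turning.

Request:
{"api": "drive_tool", "payload": {
  "targets": [
    {"jaw": 0.0, "travel": [0, 0.0005, 0], "twist": 0.12},
    {"jaw": 0.0, "travel": [-0.0001, 0.001, 0], "twist": 0.24},
    {"jaw": 0.0, "travel": [-0.0003, 0.0014, 0], "twist": 0.36},
    {"jaw": 0.0, "travel": [-0.0005, 0.0018, 0], "twist": 0.48},
    {"jaw": 0.0, "travel": [-0.0007, 0.0023, 0], "twist": 0.6},
    {"jaw": 0.0, "travel": [-0.001, 0.0026, 0], "twist": 0.72},
    {"jaw": 0.0, "travel": [-0.0013, 0.003, 0], "twist": 0.84},
    {"jaw": 0.0, "travel": [-0.0017, 0.0033, 0], "twist": 0.96}
  ]
}}

```text
t: 12.83
eef_pos: [521.5, 123.8, 163.8]
tcp_rot: [-3.14, 0.0, 1.882]
ft_force: [-0.5, -2.0, -3.0]
opening: 0.169
grip_force: 30.0
```

Request:
{"api": "drive_tool", "payload": {
  "targets": [
    {"jaw": 0.0, "travel": [0, 0.0005, 0], "twist": 0.12},
    {"jaw": 0.0, "travel": [-0.0001, 0.001, 0], "twist": 0.24},
    {"jaw": 0.0, "travel": [-0.0003, 0.0014, 0], "twist": 0.36},
    {"jaw": 0.0, "travel": [-0.0005, 0.0018, 0], "twist": 0.48},
    {"jaw": 0.0, "travel": [-0.0007, 0.0023, 0], "twist": 0.6},
    {"jaw": 0.0, "travel": [-0.001, 0.0026, 0], "twist": 0.72},
    {"jaw": 0.0, "travel": [-0.0013, 0.003, 0], "twist": 0.84},
    {"jaw": 0.0, "travel": [-0.0017, 0.0033, 0], "twist": 0.96}
  ]
}}

```text
t: 13.5
eef_pos: [525.4, 123.2, 163.8]
tcp_rot: [-3.141, 0.001, 0.922]
ft_force: [-0.5, -1.9, -3.0]
opening: 0.169
grip_force: 30.0
```

```bash
python3 - <<'E'
from h import *
s=state();print(s["moment"],s["ft_force"],s["tcp_rot"],s["opening"])
c=read_camera("wrist");barend(c,state())
E
```

```text
[-0.5318263   0.15748015  0.42300238] [-0.5180199  -1.94030437 -2.95486982] [-3.14144641e+00  9.49634037e-04  9.21712953e-01] 0.1686854301192104
[ 243  159   39  118 3652]
end if z -31 [ 55.37432232  -1.23223757 -31.05042994]
end if z -1 [50.55395708 -1.25178646 -1.0460027 ]
mid [ 53.0746084   -1.50606679 -31.04827125] 27
mid [ 43.66986254  -1.43515033 -31.03968094] 33
```

Request:
{"api": "drive_tool", "payload": {
  "targets": [
    {"jaw": 0.0, "travel": [0, 0.0005, 0], "twist": 0.1},
    {"jaw": 0.0, "travel": [-0.0001, 0.001, 0], "twist": 0.2},
    {"jaw": 0.0, "travel": [-0.0003, 0.0012, 0], "twist": 0.3},
    {"jaw": 0.0, "travel": [-0.0003, 0.0015, 0], "twist": 0.4},
    {"jaw": 0.0, "travel": [-0.0005, 0.0019, 0], "twist": 0.5},
    {"jaw": 0.0, "travel": [-0.0005, 0.0019, 0], "twist": 0.5}
  ]
}}

```text
t: 14.05
eef_pos: [526.5, 121.9, 164.0]
tcp_rot: [3.141, 0.001, 0.427]
ft_force: [-2.3, 0.4, -1.1]
opening: 0.198
grip_force: 33.8
```

```bash
python3 - <<'E'
from h import *
s=state();print(s["moment"],s["ft_force"],s["tcp_rot"],s["opening"])
c=read_camera("wrist");barend(c,state())
E
```

```text
[-0.15243354  0.48763761  1.01476705] [-2.25172499  0.37257453 -1.14435942] [3.14145363e+00 8.12665268e-04 4.26641950e-01] 0.1982798244134985
[ 225  159   54  117 3803]
end if z -31 [ 55.12203778  -5.61082205 -31.03594197]
end if z -1 [50.29529    -6.8089148  -1.03292238]
mid [ 52.83646279  -7.95640172 -31.03465554] 26
mid [ 43.43023159  -7.91712725 -31.02859588] 35
```

Moment is 1.01 N m and the bar is starting to twist in the jaws. That is the stop at about 2.26 rad of turn, close to the right screw's 2.29. A small extra push, then ease off.

Request:
{"api": "drive_tool", "payload": {
  "targets": [
    {"jaw": 0.0, "travel": [0, 0.0004, 0], "twist": 0.1},
    {"jaw": 0.0, "travel": [0, 0.0004, 0], "twist": 0.1},
    {"jaw": 0.0, "travel": [0, 0.0004, 0], "twist": 0.1},
    {"jaw": 0.0, "travel": [0, 0, 0], "twist": 0},
    {"jaw": 0.0, "travel": [0, -0.0005, 0], "twist": -0.1},
    {"jaw": 0.0, "travel": [0, -0.0007, 0], "twist": -0.18},
    {"jaw": 0.0, "travel": [0, -0.0007, 0], "twist": -0.18}
  ]
}}

```text
t: 14.68
eef_pos: [527.0, 122.9, 164.1]
tcp_rot: [-3.141, -0.001, 0.614]
ft_force: [1.4, 2.2, -4.9]
opening: 0.176
grip_force: 29.3
```

```bash
python3 - <<'E'
from h import *
s=state();print(s["moment"],s["ft_force"],s["tcp_rot"],s["opening"],s["joints"][5])
c=read_camera("wrist");barend(c,state())
E
```

```text
[ 0.418016   -0.21613302  0.35296734] [ 1.44330942  2.17925336 -4.9349302 ] [-3.14143353e+00 -1.38384448e-03  6.13917194e-01] 0.17567171052543673 1.0628506772872395
[ 238  161   39  115 3581]
end if z -31 [ 54.31664244  -2.9361659  -30.93478773]
end if z -1 [49.29905236 -3.37146912 -0.94071019]
mid [ 52.00632393  -3.50249118 -30.93748213] 28
mid [ 42.56373275  -3.2669034  -30.94879081] 33
```

Request:
{"api": "drive_tool", "payload": {
  "targets": [
    {"jaw": 0.0, "travel": [0, 0, 0], "twist": -0.06},
    {"jaw": 0.0, "travel": [0, 0, -0.015], "twist": -0.06},
    {"jaw": 0.0, "travel": [0, 0, -0.04], "twist": -0.1},
    {"jaw": 0.0, "travel": [0, 0, -0.065], "twist": -0.22},
    {"jaw": 0.0, "travel": [0, 0, -0.075], "twist": -0.34},
    {"jaw": 0.0, "travel": [0, 0, -0.075], "twist": -0.46},
    {"jaw": 0.0, "travel": [0, 0, -0.075], "twist": -0.58},
    {"jaw": 0.0, "travel": [0, 0, -0.075], "twist": -0.7}
  ]
}}

```text
t: 15.4
eef_pos: [526.6, 122.5, 239.6]
tcp_rot: [3.141, -0.001, 1.311]
ft_force: [-0.2, -0.3, -1.5]
opening: 0.169
grip_force: 30.0
```

```bash
python3 - <<'E'
from h import *
go(486.6,-320.6,235,1.557)
c=read_camera("top");cross(c,501,-88.5);cross(c,523,119)
E
```

```text
at [526.6 122.5 239.6] [ 3.141e+00 -1.000e-03  1.311e+00] t 15.4 -> travel [-0.4385  0.0751  0.0044] twist -0.246 len 445.0 F [-0.2 -0.3 -1.5]
cross 501.2 -88.9 r 24.135086059570312 ang mod pi/2 0.422 dark frac 0.13508557457212714
slot centre 501.36890024385593 -89.38016300962312
cross 526.7 117.4 r 27.056028366088867 ang mod pi/2 0.904 dark frac 0.2200488997555012
slot centre 525.8626681092344 119.63990374603272
```

The right slot now sits at 0.42 rad, so the screw turned about 2.08 rad before hitting the stop. Both stops were clearly felt (1.45 and 1.0 N m against 0.35 running). Taking the key back.

Request:
{"api": "drive_tool", "payload": {
  "targets": [
    {"jaw": 0.0, "travel": [-0.3, 0.052, 0], "twist": -0.2},
    {"jaw": 0.0, "travel": [-0.3, 0.052, 0], "twist": -0.2},
    {"jaw": 0.0, "travel": [-0.3, 0.052, 0], "twist": -0.2},
    {"jaw": 0.0, "travel": [-0.3, 0.052, 0], "twist": -0.2},
    {"jaw": 0.0, "travel": [-0.3, 0.052, 0], "twist": -0.2},
    {"jaw": 0.0, "travel": [-0.3, 0.052, 0], "twist": -0.2},
    {"jaw": 0.0, "travel": [-0.3, 0.052, 0], "twist": -0.2},
    {"jaw": 0.0, "travel": [-0.3, 0.052, 0], "twist": -0.2}
  ]
}}

```text
t: 16.12
eef_pos: [497.9, -185.0, 239.2]
tcp_rot: [3.141, 0.001, 1.5]
ft_force: [-0.5, 0.1, -1.9]
opening: 0.168
grip_force: 30.0
```

```bash
python3 - <<'E'
from h import *
go(486.6,-320.6,200,1.557)
c=read_camera("top");cross(c,501,-88.5);cross(c,523,119)
E
```

```text
at [ 497.9 -185.   239.2] [3.141e+00 1.000e-03 1.500e+00] t 16.1167 -> travel [-0.1361 -0.0017  0.0393] twist -0.057 len 142.0 F [-0.5  0.1 -1.9]
cross 501.2 -87.0 r 22.814411163330078 ang mod pi/2 0.341 dark frac 0.4820700896495517
slot centre 500.76605175502 -89.19232348784772
cross 523.4 117.7 r 24.045345306396484 ang mod pi/2 0.842 dark frac 0.3775468622656887
slot centre 523.8711939718985 118.32061566032469
```

Request:
{"api": "drive_tool", "payload": {
  "targets": [
    {"jaw": 0.0, "travel": [-0.04, -0.001, 0.01], "twist": -0.05},
    {"jaw": 0.0, "travel": [-0.08, -0.001, 0.02], "twist": -0.05},
    {"jaw": 0.0, "travel": [-0.11, -0.0015, 0.025], "twist": -0.055},
    {"jaw": 0.0, "travel": [-0.13, -0.0015, 0.025], "twist": -0.055},
    {"jaw": 0.0, "travel": [-0.136, -0.0015, 0.025], "twist": -0.055},
    {"jaw": 0.0, "travel": [-0.136, -0.0015, 0.025], "twist": -0.055},
    {"jaw": 0.0, "travel": [-0.136, -0.0015, 0.025], "twist": -0.055}
  ]
}}

```text
t: 16.75
eef_pos: [488.2, -315.6, 214.1]
tcp_rot: [-3.142, -0.001, 1.56]
ft_force: [0.4, 0.6, -1.3]
opening: 0.167
grip_force: 30.0
```

```bash
python3 - <<'E'
from h import *
go(486.6,-320.6,90,1.557)
c=read_camera("wrist");s=state();barend(c,s);save(c,"w6.png")
E
```

```text
at [ 488.2 -315.6  214.1] [-3.142e+00 -1.000e-03  1.560e+00] t 16.75 -> travel [-0.0051 -0.0016  0.1241] twist 0.003 len 124.0 F [ 0.4  0.6 -1.3]
[ 243  161   35  116 3662]
end if z -31 [ 54.22023156  -0.26681262 -30.98076831]
end if z -1 [49.20835575 -0.2910229  -0.9825481 ]
mid [ 51.91669232  -0.43740702 -30.98159997] 28
mid [ 42.48555221  -0.22467436 -30.98493224] 35
```

View pics/w6.png

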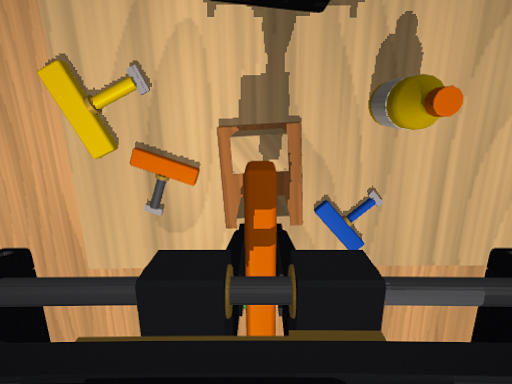

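The rack is directly beneath with the gap clear. Lowering.

Request:
{"api": "drive_tool", "payload": {
  "targets": [
    {"jaw": 0.0, "travel": [-0.003, -0.001, 0.02], "twist": 0},
    {"jaw": 0.0, "travel": [-0.003, -0.001, 0.045], "twist": 0},
    {"jaw": 0.0, "travel": [-0.003, -0.001, 0.07], "twist": 0},
    {"jaw": 0.0, "travel": [-0.003, -0.001, 0.09], "twist": 0},
    {"jaw": 0.0, "travel": [-0.003, -0.001, 0.105], "twist": 0},
    {"jaw": 0.0, "travel": [-0.003, -0.001, 0.115], "twist": 0},
    {"jaw": 0.0, "travel": [-0.003, -0.001, 0.12], "twist": 0},
    {"jaw": 0.0, "travel": [-0.003, -0.001, 0.122], "twist": 0}
  ]
}}

```text
t: 17.47
eef_pos: [487.5, -318.5, 92.0]
tcp_rot: [-3.141, -0.0, 1.562]
ft_force: [0.0, 0.0, -1.6]
opening: 0.167
grip_force: 30.0
```

Request:
{"api": "drive_tool", "payload": {
  "targets": [
    {"jaw": 0.0, "travel": [0, 0, 0.001], "twist": 0},
    {"jaw": 0.0, "travel": [0, 0, 0.002], "twist": 0}
  ]
}}

```text
t: 17.63
eef_pos: [487.7, -319.3, 90.9]
tcp_rot: [3.14, 0.001, 1.562]
ft_force: [-0.2, 0.2, -1.8]
opening: 0.169
grip_force: 30.0
```

Request:
{"api": "drive_tool", "payload": {
  "targets": [
    {"jaw": 0.0, "travel": [0, 0, 0.001], "twist": 0},
    {"jaw": 0.0, "travel": [0, 0, 0.002], "twist": 0},
    {"jaw": 0.0, "travel": [0, 0, 0.003], "twist": 0}
  ]
}}

```text
t: 17.88
eef_pos: [487.6, -319.4, 89.5]
tcp_rot: [3.14, 0.001, 1.562]
ft_force: [-7.2, 5.9, 32.8]
opening: 0.165
grip_force: 30.0
```

Contact (33 N up), so the bar is resting on the cheeks. Backing off 1 mm and opening to half.

Request:
{"api": "drive_tool", "payload": {
  "targets": [
    {"jaw": 0.0, "travel": [0, 0, -0.001], "twist": 0},
    {"jaw": 0.5, "travel": [0, 0, -0.001], "twist": 0},
    {"jaw": 0.5, "travel": [0, 0, -0.001], "twist": 0},
    {"jaw": 0.5, "travel": [0, 0, -0.001], "twist": 0},
    {"jaw": 0.5, "travel": [0, 0, -0.001], "twist": 0},
    {"jaw": 0.5, "travel": [0, 0, -0.001], "twist": 0}
  ]
}}

```text
t: 18.38
eef_pos: [487.2, -319.2, 88.0]
tcp_rot: [-3.142, -0.0, 1.562]
ft_force: [-0.5, -0.0, 0.2]
opening: 0.459
grip_force: 0.0
```

Request:
{"api": "drive_tool", "payload": {
  "targets": [
    {"jaw": 0.5, "travel": [0, 0, -0.02], "twist": 0},
    {"jaw": 0.5, "travel": [0, 0, -0.045], "twist": 0},
    {"jaw": 0.5, "travel": [0, 0, -0.075], "twist": 0},
    {"jaw": 0.5, "travel": [0, 0, -0.1], "twist": 0},
    {"jaw": 0.5, "travel": [0, 0, -0.12], "twist": 0},
    {"jaw": 0.5, "travel": [0, 0, -0.12], "twist": 0}
  ]
}}

```text
t: 18.88
eef_pos: [488.3, -320.1, 212.1]
tcp_rot: [3.137, 0.004, 1.562]
ft_force: [0.9, -0.3, -0.0]
opening: 0.502
grip_force: 0.0
```

```bash
python3 - <<'E'
from h import *
s=state();print(s["eef_pos"],s["ft_force"],s["opening"])
c=read_camera("wrist")
hs=cv2.cvtColor(c["frame"],cv2.COLOR_RGB2HSV);m=((hs[...,0]<16)&(hs[...,1]>180)&(hs[...,2]>100)).astype(np.uint8)
n,l,st,ce=cv2.connectedComponentsWithStats(m)
for i in range(1,n):
    if st[i,4]>800: print(st[i],ce[i],onz(c,*ce[i],120), onz(c,ce[i][0],st[i][1],120))
save(c,"w7.png")
c=read_camera("top");cross(c,501,-88.5);cross(c,523,119)
E
```

```text
[ 488.33829732 -320.07887569  212.06638771] [ 0.86935618 -0.33767391 -0.04507979] 0.5015606152977442
[426  80  39  31 829] [447.18214717  96.01206273] [ 640.19898764 -235.41256775  120.        ] [ 638.16424421 -223.34300932  120.        ]
[ 250  138   18  119 2053] [258.79006332 196.47004384] [ 487.554564   -318.09395916  120.        ] [ 488.09375649 -266.82907485  120.        ]
[ 127  143   71   39 1308] [161.8616208  161.85779817] [ 404.85560562 -286.30183149  120.        ] [ 406.45232088 -270.30741862  120.        ]
cross 501.2 -90.0 r 23.586652755737305 ang mod pi/2 0.408 dark frac 0.2691524042379788
slot centre 501.3710636186234 -89.91625822398137
cross 523.9 118.1 r 24.892786026000977 ang mod pi/2 0.844 dark frac 0.12530562347188265
slot centre 523.6158553810483 118.49503587436034
```

View pics/w7.png

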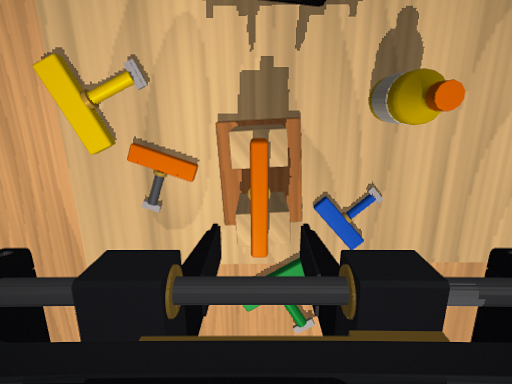

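The key's bar lies across both cheeks, (259,138)-(259,257). It is centred about 2 mm from where it hung, and the fingers are clear. Handing in.

```bash
python3 -c "
from cell import job_done
print(job_done())"
```

```text
the job is handed in; nothing more can be done
None
```

Both screws were turned clockwise until they hit firm stops, felt as 1.45 N m (right) and at least 1.0 N m (left) against about 0.35 N m running. The orange key is hanging on its rack again, fingers clear, and the job is handed in, with no verdict returned.

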